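# Shut the left-open drawer so the interlock frees the next one, and put the timer away

## Robot

A 6-joint arm with a two-finger parallel gripper is mounted at the origin on a cart in front of the work surface, level with it; the furniture and walls round the work are solid. World frame = base frame: x ahead of the robot, y to its left, z up, the work surface at z = 0. Lengths are in mm, angles in rad, forces in N, time in s.
With the tool pointing down it reaches from about 275 to 750 mm from the base axis. Payload 10.2 kg.
Tool frame: the origin (TCP) lies midway between the tips of the shut fingers; the grasp point (between the pads) lies grip_depth behind it (grip_depth is the distance from the TCP to the grasp point, in mm); z points along the fingers, y is the line along which they close (so a half turn about z gives the same grasp; the last joint's range is limited). The gripper opens to 85 mm and grips with 20 to 120 N. Pads are 22 mm wide; open, the fingers measure 114 mm over their backs; the gripper's body (76 mm by 85 mm) begins 54 mm behind the grasp point. The pads swing forward as they close: fully open they stand 13 mm farther back than shut.
Start: joints at [1.072, 0.313, 1.498, -0, 1.331, -0.223], TCP at [142.979, 505.161, 205.494] pointing down, gripper open.
Joint ranges: [-2.94, 2.94], [-0.97, 2.17], [0.19, 2.56], [-1.23, 4.37], [0.02, 3.11], [-2.88, 2.88]. Speed limits (rad/s): [2.39, 2.39, 3.01, 3.14, 3.14, 3.14].

## Interface

Orientations are given as a unit quaternion [w, x, y, z].
In Python, from rig import * gives the robot as it stands.
- The arm moves only by the tool servo_tool, never from a script. Its argument "commands" is a list of rows, each a list of 3 entries, a list of its own where there are three numbers: the gripper command: -1 is fully open, 1 is shut, values between are in proportion, then the shift along the tool's x, y, z in m, then the turn, a rotation vector about the tool's x, y, z in units of 6 degrees (1.0 is 6 degrees). In form: [[grip, [dx, dy, dz], [ax, ay, az]], ...]. A call has 1 to 10 rows; each row shifts and turns the commanded pose from where the row before left it, along the tool's axes as they then stand; what a row does not reach is not made up. A row lasts 1/12 s, in which the tool goes at most 41.7 mm and 7.16 degrees, less where a joint would pass 70% of its speed; a pose out of reach is approached as far as the arm can. A call is refused whole if a number of a shift passes 0.0417 or a number of a turn 1, either way. A call with a gripper value outside its range is refused whole. The fingers move at their own pace and stop on an object; "squeeze" is the grip in N (left out, the last holds). Time passes only in rows, so rows that do not move let the fingers close. It gives the time, the measured TCP pose, the force, the opening and the grip force at its end, in the units of the state.
- sense(): the state, without advancing time (a new reading comes with each control period).
- capture(name): name is "side" or "top"; returns a dict with "pixels" (420x560x3 uint8, red, green, blue), "z_map" (420x560 float32, mm along the optical axis (not along the pixel's ray), 0 where there is no reading), "fx", "fy", "cx", "cy" (pixels), "rvec" (rotation vector, rad) and "tvec" (3), from world to camera coordinates, as OpenCV has them. Camera axes: x right, y down, z forward; pixel columns grow to the right and rows downward; lengths in mm; the calibration is good to about 2 mm. A picture is of the moment at which its call begins.
- finish_job(): hands the job in; it is judged then, once.
The state is a dict: "time_s": time; "joints": joint angles; "dq": joint speeds; "tau": joint torques, N m; "eef_pos": TCP position; "ee_rot": TCP orientation; "force": force on the tool from outside, world axes, zero at the start; "wrist_torque": the same for the moment, N m; "grip_width": opening from 0.0 (shut) to 1.0 (fully open); "grip_force": force on a finger pad.
Only numpy, scipy, OpenCV 4.12 (cv2) and the standard library are available. Lean on these libraries where they do the work, as an engineer would, in place of code of your own. Each camera call takes 0.05 s, during which the arm holds its last target. There are 200 camera calls.

## Task

The blue drawer of the bench chest was left standing open, and its interlock lets only one drawer out at a time. Push the blue drawer fully home without slamming it, then pull the yellow drawer well out, lay the magenta timer flat on the floor of its front compartment (set down, not dropped) and leave the yellow drawer standing open. Leave everything else where it is.

Things in the scene. Friction and masses are not known exactly. Their poses are not given: they have to be found in the camera images.
- chest: Light-grey bench chest, 334 wide (y) x 170 deep (x) x 180 mm high, fixed. Origin: centre of its underside; x points from its front to its back (drawers open towards -x), z up. Upper row: a blue-fronted and a yellow-fronted drawer (which is left varies), centred 81.5 mm either side of the middle. The wide grey drawer below is locked. Low lab ware (35 mm) stands fixed on the rear of the top.
- drawer_blue (a joint): How far the blue drawer is out, m: 0 = fully home, 0.115 = fully out; starts 0.06 to 0.10. It slides along the chest's -x with about 1.5 N of friction and stays where it is left; with 2 N more around 25 to 10 mm from home, where the interlock lets go. Two petri dishes are fixed inside.
- drawer_yellow (a joint): How far the yellow drawer is out, m: 0 = fully home (its start), 0.115 = fully out. While the blue drawer is out the interlock stops it after 2 mm, however hard it is pulled; once blue is within about 8 mm of home it is free. Opening takes about 6 N over the first 25 mm, then about 2 N; it stays where it is left.
- lock_bar (a joint): The interlock's spring-loaded bar inside the chest, m: 0.009 = one drawer is out and the other is locked; 0 = all home, either can be opened. Only the drawers move it. A small red pin on its end stands 9 mm further out of the chest's left side while a drawer is out.
- blue_handle (a point): Middle of the blue drawer's handle, 146 mm above the bench; moves with the drawer, axes as the chest's. A level round steel bar, 10 mm thick, 90 mm between its two legs, parallel to the front; its axis is 36 mm before the front panel's outer face (31 mm clear gap, open above and below). Panel: 159 wide, 76 high, its top edge 28 mm above the bar's axis. The chest's top is 34 mm above the axis.
- yellow_handle (a point): Middle of the yellow drawer's handle, the same bar on the same front panel as the blue one's.
- yellow_floor (a point): Centre of the floor of the yellow drawer's front compartment, 110 mm above the bench, 102 mm behind the handle's axis; moves with the drawer, axes as the chest's. The compartment is 105 long (chest x) x 139 wide inside; side walls 50, rear divider 34, front panel 63 mm high over the floor. With the drawer home it lies inside the chest.
- timer: Round magenta timer with a grey face, 62 mm in diameter, straight-sided to 18 mm, 22 mm high over all, 60 g, lying flat face up on the bench to the left of the chest. Origin: centre of its underside, z up.
- white_bottle: White reagent bottle with a red cap, 52 mm in diameter, 105 mm high, standing loose. Origin: centre of its underside. Leave it.
- calculator: Grey desk calculator, 127 x 93 x 13 mm, lying loose on the bench before the chest. Origin: centre of its underside. Leave it.
- label_roll: White roll of labels, 72 mm in diameter, 30 mm high, lying loose on the bench before the chest. Origin: centre of its underside. Leave it.
There are look-alikes about, which are no part of the job. What is shaped like the timer but purple or turquoise is not meant.

How it is judged (in metres and radians):
On the way, in this order (a step that is already met when the one before it is completed fails the run):
1. the blue drawer is fully home (within 4 mm) (value of joint each of drawer_blue, drawer_yellow below 0.004 m), for 0.2 s.
2. the yellow drawer is out by more than 80 mm while the blue one stays home (value of joint drawer_yellow above 0.08 m and value of joint drawer_blue below 0.004 m), for 0.2 s.
At the end, for the whole second after the job is handed in: The blue drawer is home (within 4 mm), the yellow drawer is out by more than 80 mm, and the timer lies flat (within 7 degrees), face up and at rest, on the floor of the yellow drawer's front compartment (within 30 mm along and 45 mm across of its centre, underside within 6 mm of the floor) (all of step 2 and x of timer in the frame of yellow_floor between -0.03 and 0.03 m and y of timer in the frame of yellow_floor between -0.045 and 0.045 m and z of timer in the frame of yellow_floor between -0.004 and 0.006 m and angle between timer's own z axis and vertical below 0.12 rad and linear speed of timer below 0.02 m/s); the robot touches nothing.
It fails at once if a drawer is slammed: it moves home faster than 0.4 m/s (velocity of joint any of drawer_blue, drawer_yellow below -0.4 m/s).
It fails at once if the timer is dropped: it falls free at more than 0.8 m/s (about 30 mm of fall) (linear speed of timer above 0.8 m/s and not (contact force between the fingers and timer above 0.05 N)).
It fails at once if the white bottle, the calculator or the label roll is shifted by more than 20 mm (distance of any of white_bottle, calculator, label_roll from where it was at the start of the episode above 0.02 m).
It also fails if it takes over 67 s, if anything falls off the work surface, if the arm or the gripper's body presses on something with over 40 N, if the wrist force passes 120 N, or if a joint passes its speed limit or range.

## Working session

There is one attempt and no reset: what is moved stays moved. The work goes in short steps, Python scripts to look and compute and a tool call to move; the robot and the scene stay as the last step left them, time stands still between calls to the robot, and variables do not carry over. Pictures are saved under pics/ and viewed, at most 11 in all, crops included, and the job is handed in when it is done.

Besides the shell and the picture viewer there is one more tool, called after "Request:" by a JSON object that holds its "fn" and its "kwargs". servo_tool: Moves the arm, as the interface text tells. Its arguments: {"type":"object","properties":{"commands":{"type":"array"},"squeeze":{"type":"number"}},"required":["commands"]}

```bash
ls; mkdir -p pics
python3 - <<'E'
from rig import *
import cv2,numpy as np,pickle
s=sense();print(s)
for n in("side","top"):
    c=capture(n);pickle.dump(c,open(f"pics/{n}0.pkl","wb"))
    cv2.imwrite(f"pics/{n}0.png",cv2.resize(c["pixels"][:,:,::-1],(784,588),interpolation=cv2.INTER_CUBIC))
    R=cv2.Rodrigues(np.array(c["rvec"]))[0];print(n,-R.T@np.array(c["tvec"]).ravel(),R[2],c["fx"])
E
```

```text
pics
{'time_s': 0.0, 'joints': array([ 1.07160626e+00,  3.13412377e-01,  1.49849216e+00,  1.18809562e-05,
        1.33102756e+00, -2.23387930e-01]), 'dq': array([-1.40366819e-03,  9.63509872e-04,  4.38081605e-05, -9.72829251e-04,
        1.04812243e-03, -1.07459541e-03]), 'tau': array([-1.42454319e-03, -4.12261641e+01, -2.59737897e+01, -2.20881307e-04,
        4.14822440e-03,  1.46281604e-05]), 'eef_pos': array([142.8133316 , 504.87105697, 204.9336325 ]), 'ee_rot': array([-2.42129376e-04,  1.37465786e-01,  9.90506289e-01, -6.24443228e-04]), 'force': array([ 0.40501708, -0.83342582,  0.36126537]), 'wrist_torque': array([-0.03038521,  0.05605396, -0.03746156]), 'grip_force': 0.0, 'grip_width': 0.9984673017404285}
side [1391.89553747   66.26507459  770.86122922] [-0.79259788  0.0715112  -0.60553675] 446.2985703005459
top [ 307.10293208  175.68990262 1180.46486691] [ 0.20871495 -0.01542209 -0.97785491] 391.42411809983554
```

View pics/top0.png

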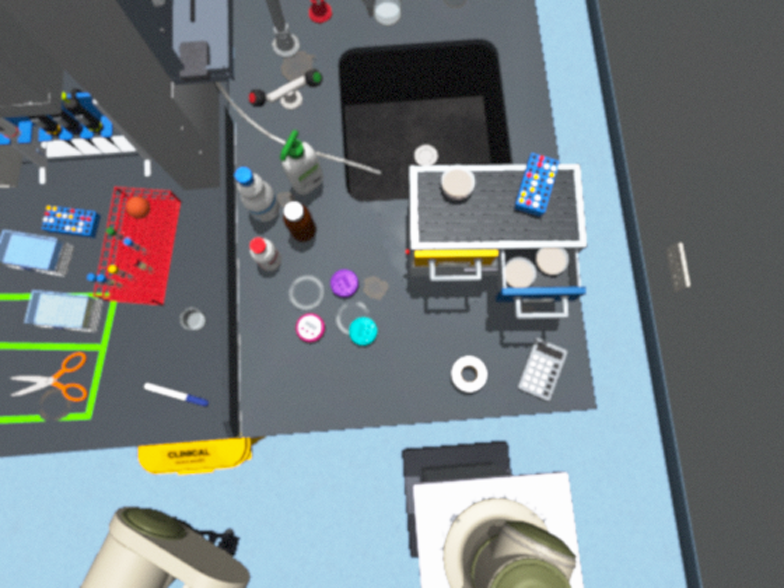

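View pics/side0.png

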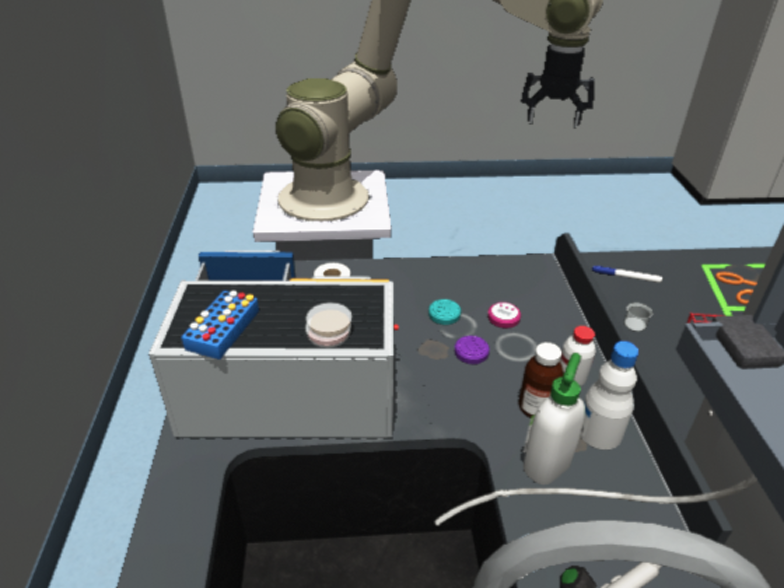

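Top view (784 px scale): the three discs are the magenta one at (310,327), purple at (343,283) and turquoise at (362,331). Only the one at (310,327) is magenta with a light face. The yellow drawer is on the left with its handle near (455,272), the blue one on the right with its handle near (543,312). I'll confirm in a crop.

```bash
cat > h.py <<'E'
import cv2,numpy as np,pickle
def w(c,u,v,z=None):
    """world xyz of pixels (u,v): by depth map, or on the plane z"""
    R=cv2.Rodrigues(np.array(c["rvec"]))[0];t=np.array(c["tvec"]).ravel()
    u=np.atleast_1d(u).astype(float);v=np.atleast_1d(v).astype(float)
    d=np.stack([(u-c["cx"])/c["fx"],(v-c["cy"])/c["fy"],np.ones_like(u)],-1)
    o=-R.T@t;r=d@R
    s=(z-o[2])/r[:,2] if z is not None else c["z_map"][v.round().astype(int),u.round().astype(int)]
    return o+r*s[:,None]
def cloud(c):
    v,u=np.mgrid[0:420,0:560];return w(c,u.ravel(),v.ravel()).reshape(420,560,3)
E
python3 - <<'E'
from h import *
c=pickle.load(open("pics/top0.pkl","rb"));P=cloud(c);px=c["pixels"]
cr=px[115:285,200:430][:,:,::-1]
cv2.imwrite("pics/crop1.png",cv2.resize(cr,None,fx=3.4,fy=3.4,interpolation=cv2.INTER_CUBIC))
hsv=cv2.cvtColor(px,cv2.COLOR_RGB2HSV).astype(int)
# magenta timer
m=(abs(P[...,2]-18)<10)
y,x=np.mgrid[0:420,0:560]
m&=(np.hypot(x-221.5,y-233.5)<22)
q=P[m];print("timer",q.mean(0),cv2.minEnclosingCircle(q[:,:2].astype(np.float32)))
# chest top
m=(abs(P[...,2]-180)<5)&(x>285)&(x<425)&(y>110)&(y<185)
q=P[m];r=cv2.minAreaRect(q[:,:2].astype(np.float32));print("top",r,q[:,2].mean());print(cv2.boxPoints(r))
for nm,box in(("Y",(295,360,178,205)),("B",(355,425,200,232))):
    a,b,cc,d=box;mm=(abs(P[...,2]-149)<6)&(x>a)&(x<b)&(y>cc)&(y<d)
    q=P[mm];print(nm,mm.sum(),cv2.minAreaRect(q[:,:2].astype(np.float32)),q.mean(0))
E
```

```text
timer [487.70861953 350.64039039  18.85285715] ((488.6590576171875, 351.21514892578125), 31.05927276611328)
top ((664.7689208984375, -43.31730651855469), (334.204833984375, 185.93467712402344), 85.7686996459961) 180.97242242539642
[[ 559.72565  -203.10486 ]
 [ 745.1535   -216.82367 ]
 [ 769.8122    116.470245]
 [ 584.38434   130.18906 ]]
Y 315 ((552.5972900390625, 37.472721099853516), (69.14649963378906, 169.32240295410156), 1.114055871963501) [555.75990846  39.13580849 149.91017679]
B 301 ((486.4919738769531, -110.82888793945312), (154.84886169433594, 70.98987579345703), 85.79825592041016) [ 470.86201047 -110.27405985  150.06724455]
```

View pics/crop1.png

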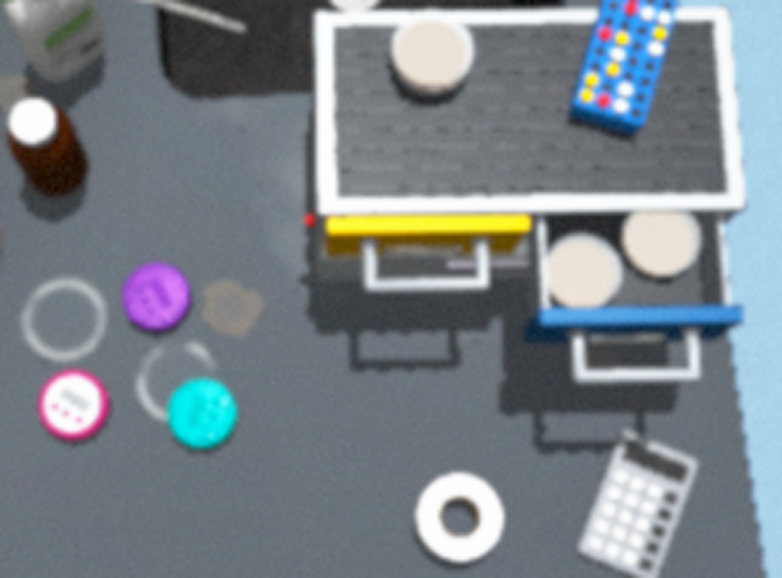

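The crop shows the magenta disc with the grey-white face at (73,405). The neighbours are purple at (156,297) and turquoise at (202,413), so (73,405) is the timer. The yellow bar runs from (370,284) to (486,283) and the blue bar from (580,375) to (696,374).

Run:
```python
from h import *
c=pickle.load(open("pics/top0.pkl","rb"));P=cloud(c)
f=lambda a,z:w(c,[200+p[0]/3.4-.4 for p in a],[115+p[1]/3.4-.4 for p in a],z)
print("chest",f([(318,205),(744,203),(728,14),(318,14)],180))
for n,a in(("Y",[(368,284),(488,283)]),("B",[(578,375),(697,374)])):
    e=f(a,149);print(n,e,e.mean(0))
print("panel top outer", f([(326,232),(528,230),(541,324),(741,320)],174))
print("timer",f([(73,402)],20)); print("roll",f([(460,517)],30),"calc",f([(592,562),(625,440),(694,462),(580,545)],13))
cl=P[(abs(P[...,2]-149)<4)&(P[...,0]<600)&(P[...,1]>-200)&(P[...,1]<130)&(P[...,0]>440)]
ax=np.array([.9973,-.0738]);s=cl[:,:2]@ax;t=cl[:,:2]@np.array([.0738,.9973])
print(np.histogram(s,bins=np.arange(450,600,4)))
for lo,hi in((-200,-40),(-40,120)):
    k=(t>lo)&(t<hi);m=k&(s<s[k].min()+12);print(s[k].min(),np.percentile(s[m],[5,50,95]),t[m].min(),t[m].max())
```

```text
chest [[ 606.16682842  129.21551404  180.        ]
 [ 581.55049064 -203.23907108  180.        ]
 [ 740.11106161 -214.19567968  180.        ]
 [ 766.22573659  115.85287416  180.        ]]
Y [[547.0259184   93.52622431 149.        ]
 [540.32402096  -1.82821268 149.        ]] [543.67496968  45.84900582 149.        ]
B [[ 460.96958195  -64.07800837  149.        ]
 [ 454.42179885 -157.26356008  149.        ]] [ 457.6956904  -110.67078422  149.        ]
panel top outer [[ 585.51384971  124.51900038  174.        ]
 [ 574.67245546  -33.47041221  174.        ]
 [ 499.09780402  -34.73793694  174.        ]
 [ 490.08983946 -189.09005893  174.        ]]
timer [[491.21571153 351.59355571  20.        ]]
roll [[364.36200276  24.19956976  30.        ]] calc [[ 318.03146268  -87.47897324   13.        ]
 [ 420.52147988 -129.7007306    13.        ]
 [ 396.59590322 -187.40936623   13.        ]
 [ 333.20658931  -78.9590495    13.        ]]
(array([ 0,  1, 61, 35, 40,  8, 14,  7, 11,  7, 13, 10, 42,  2,  0,  1,  0,
        3,  2,  3, 33, 40, 50, 14, 14, 11, 11, 15, 11, 16, 35, 12,  1,  3,
        4,  4,  2]), array([450, 454, 458, 462, 466, 470, 474, 478, 482, 486, 490, 494, 498,
       502, 506, 510, 514, 518, 522, 526, 530, 534, 538, 542, 546, 550,
       554, 558, 562, 566, 570, 574, 578, 582, 586, 590, 594, 598]))
457.87891019188703 [458.39888866 463.27661465 466.81307293] -127.24705014432115 -40.65586382363048
458.3370997397658 [458.58207855 463.94343587 469.3490585 ] -38.52696283663056 -28.000506436903123
```

Request:
{"fn": "servo_tool", "kwargs": {"commands": [[1,[0,0,0],[0,0,-0.96]],[1,[0,0,0],[0,0,-0.96]],[1,[-0.018,-0.033,0],[0,0,0]],[1,[-0.018,-0.033,0],[0,0,0]],[1,[-0.018,-0.033,0],[0,0,0]],[1,[-0.018,-0.033,0],[0,0,0]],[1,[-0.018,-0.033,0],[0,0,0]],[1,[-0.018,-0.033,0],[0,0,0]],[1,[-0.018,-0.033,0],[0,0,0]],[1,[-0.018,-0.033,0],[0,0,0]]], "squeeze": 40}}

```text
time_s: 0.93
eef_pos: [266.9, 229.5, 205.4]
ee_rot: [0.0, 0.037, 0.999, -0.0]
force: [1.3, 0.3, 0.5]
grip_width: 0.004
grip_force: 0.0
```

```bash
cat >> h.py <<'E'
def go(x,y,z):
    from rig import sense
    from scipy.spatial.transform import Rotation as Ro
    s=sense();q=s["ee_rot"];R=Ro.from_quat([q[1],q[2],q[3],q[0]]).as_matrix()
    print("t",round(s["time_s"],2),"pos",s["eef_pos"].round(1),"F",s["force"].round(1),"gw",round(s["grip_width"],2),"gf",s["grip_force"])
    print("tool x ang %.2f y ang %.2f zdown %.4f"%(np.degrees(np.arctan2(R[1,0],R[0,0])),np.degrees(np.arctan2(R[1,1],R[0,1])),R[2,2]))
    print("shift mm",(R.T@(np.array([x,y,z])-s["eef_pos"])).round(1))
E
python3 - <<'E'
import rig
print([n for n in dir(rig) if n[0]!='_'], getattr(rig,"grip_depth",None))
from h import *
go(437,-109.5,205)
E
```

```text
['PlanningError', 'capture', 'finish_job', 'grip_depth', 'sense'] 18.700000000000003
t 0.93 pos [266.9 229.5 205.4] F [1.3 0.3 0.5] gw 0.0 gf 0.0
tool x ang 175.75 y ang 85.75 zdown -1.0000
shift mm [-194.8 -325.5    0.4]
```

Request:
{"fn": "servo_tool", "kwargs": {"commands": [[1,[-0.0195,-0.0325,0],[0,0,0]],[1,[-0.0195,-0.0325,0],[0,0,0]],[1,[-0.0195,-0.0325,0],[0,0,0]],[1,[-0.0195,-0.0325,0],[0,0,0]],[1,[-0.0195,-0.0325,0],[0,0,0]],[1,[-0.0195,-0.0325,0],[0,0,0]],[1,[-0.0195,-0.0325,0],[0,0,0]],[1,[-0.0195,-0.0325,0],[0,0,0]],[1,[-0.0195,-0.0325,0],[0,0,0]],[1,[-0.0195,-0.0325,0],[0,0,0]]]}}

```text
time_s: 1.77
eef_pos: [437.4, -109.4, 205.2]
ee_rot: [-0.0, 0.038, 0.999, 0.0]
force: [0.8, -0.1, -0.1]
grip_width: -0.002
grip_force: 0.0
```

Request:
{"fn": "servo_tool", "kwargs": {"commands": [[1,[0,0,0],[0,0,0]],[1,[0,0,0.02],[0,0,0]],[1,[0,0,0.02],[0,0,0]],[1,[0,0,0.02],[0,0,0]],[1,[0,0,0.02],[0,0,0]],[1,[0,0,0],[0,0,0]]]}}

```text
time_s: 2.27
eef_pos: [435.1, -106.4, 122.4]
ee_rot: [-0.003, 0.037, 0.999, 0.001]
force: [-0.1, 0.8, -0.5]
grip_width: -0.001
grip_force: 0.0
```

Run:
```python
from h import *
from rig import *
go(437,-109.5,125)
c=capture("top");pickle.dump(c,open("pics/top1.pkl","wb"))
cv2.imwrite("pics/crop2.png",cv2.resize(c["pixels"][150:270,280:440][:,:,::-1],None,fx=4.5,fy=4.5,interpolation=cv2.INTER_CUBIC))
```

```text
t 2.27 pos [ 435.1 -106.4  122.4] F [-0.1  0.8 -0.5] gw -0.0 gf 0.0
tool x ang 175.72 y ang 85.71 zdown -1.0000
shift mm [-2.1 -3.  -2.7]
```

View pics/crop2.png

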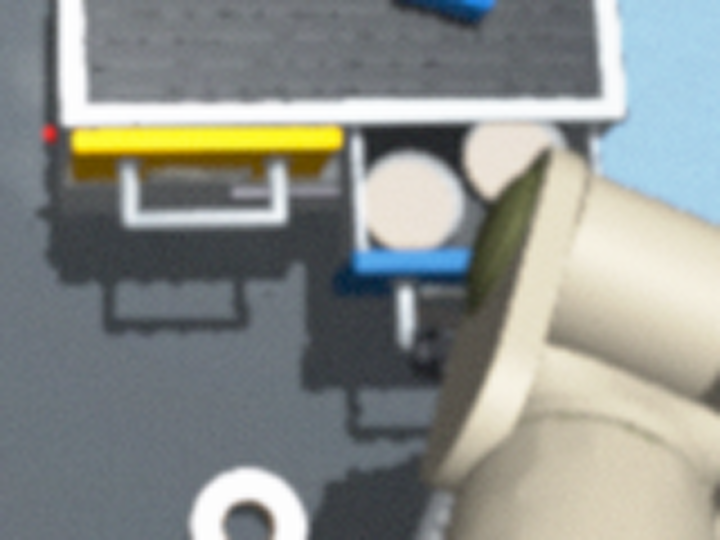

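The view shows the gripper in front of the blue bar, whose left end is at (405,340). Pushing gently now.

Request:
{"fn": "servo_tool", "kwargs": {"commands": [[1,[-0.006,0,0],[0,0,0]],[1,[-0.007,0,0],[0,0,0]],[1,[-0.007,0,0],[0,0,0]],[1,[-0.007,0,0],[0,0,0]],[1,[-0.007,0,0],[0,0,0]],[1,[-0.007,0,0],[0,0,0]],[1,[-0.007,0,0],[0,0,0]],[1,[-0.007,0,0],[0,0,0]],[1,[-0.007,0,0],[0,0,0]],[1,[-0.007,0,0],[0,0,0]]]}}

```text
time_s: 3.15
eef_pos: [506.4, -112.5, 125.5]
ee_rot: [-0.0, 0.037, 0.999, 0.0]
force: [-3.1, 1.9, 2.2]
grip_width: 0.001
grip_force: 1.6
```

Request:
{"fn": "servo_tool", "kwargs": {"commands": [[1,[-0.003,0,0],[0,0,0]],[1,[-0.003,0,0],[0,0,0]],[1,[-0.003,0,0],[0,0,0]],[1,[-0.002,0,0],[0,0,0]],[1,[-0.001,0,0],[0,0,0]]]}}

```text
time_s: 3.57
eef_pos: [517.9, -113.5, 125.4]
ee_rot: [-0.0, 0.037, 0.999, 0.0]
force: [-2.6, 2.1, 2.2]
grip_width: 0.003
grip_force: 1.3
```

Request:
{"fn": "servo_tool", "kwargs": {"commands": [[1,[-0.001,0,0],[0,0,0]],[1,[-0.001,0,0],[0,0,0]],[1,[-0.001,0,0],[0,0,0]],[1,[-0.001,0,0],[0,0,0]],[1,[0,0,0],[0,0,0]]]}}

```text
time_s: 3.98
eef_pos: [522.0, -113.9, 125.4]
ee_rot: [0.0, 0.037, 0.999, -0.0]
force: [-1.4, 1.0, -0.8]
grip_width: 0.0
grip_force: 0.7
```

Request:
{"fn": "servo_tool", "kwargs": {"commands": [[1,[-0.001,0,0],[0,0,0]],[1,[-0.001,0,0],[0,0,0]],[1,[0,0,0],[0,0,0]]]}}

```text
time_s: 4.23
eef_pos: [524.0, -114.1, 125.5]
ee_rot: [0.0, 0.037, 0.999, -0.0]
force: [-0.8, 1.8, 0.4]
grip_width: -0.001
grip_force: 0.7
```

Request:
{"fn": "servo_tool", "kwargs": {"commands": [[1,[-0.001,0,0],[0,0,0]],[1,[-0.001,0,0],[0,0,0]],[1,[-0.001,0,0],[0,0,0]],[1,[0,0,0],[0,0,0]]]}}

```text
time_s: 4.57
eef_pos: [527.1, -114.3, 125.5]
ee_rot: [0.0, 0.037, 0.999, -0.0]
force: [-0.9, 1.1, -1.0]
grip_width: -0.0
grip_force: 0.6
```

Run:
```python
from h import *
from rig import *
c=capture("top");pickle.dump(c,open("pics/top2.pkl","wb"));d=capture("side")
a=cv2.resize(c["pixels"][150:270,280:440][:,:,::-1],(560,420),interpolation=cv2.INTER_CUBIC)
b=cv2.resize(d["pixels"][180:300,100:300][:,:,::-1],(240,144))
cv2.imwrite("pics/crop3.png",np.vstack([a,np.pad(b,((0,0),(0,320),(0,0)))]))
```

```text
(no output)
```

View pics/crop3.png

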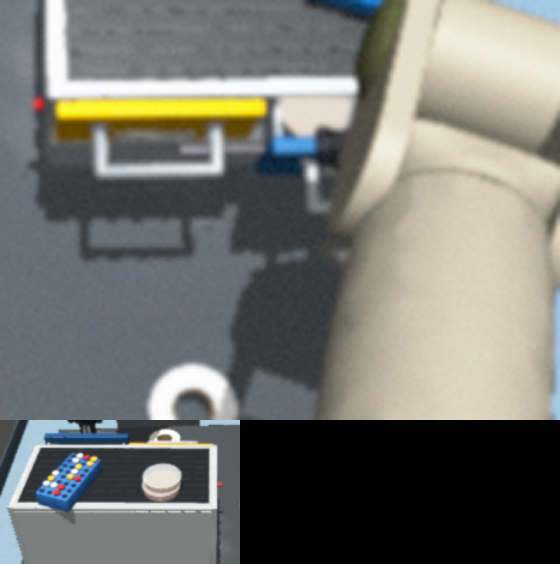

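The blue panel top is at (293,145) and the yellow at (160,110), so blue isn't home yet. I'll measure how far out it is and where the fingers are relative to the bar.

Run:
```python
from h import *
ax=np.array([.9973,-.0738])
for n in("top0","top1","top2"):
    c=pickle.load(open(f"pics/{n}.pkl","rb"));P=cloud(c);px=c["pixels"].astype(int)
    b=(px[...,2]>px[...,0]+60)&(abs(P[...,2]-174)<5)&(P[...,0]<620)&(P[...,1]<-20)
    y=(px[...,0]>px[...,2]+100)&(px[...,1]>140)&(abs(P[...,2]-174)<5)&(P[...,0]<620)&(P[...,1]>-50)&(P[...,1]<130)
    for k,m in(("b",b),("y",y)):
        s=P[m][:,:2]@ax;print(n,k,m.sum(),np.percentile(s,[2,50,98]).round(1))
```

```text
top0 b 318 [499.3 505.2 513.2]
top0 y 302 [573.8 579.8 588. ]
top1 b 126 [499.3 505.3 510.9]
top1 y 303 [573.4 579.9 587.8]
top2 b 65 [543.9 551.  557.5]
top2 y 298 [573.8 580.2 587.6]
```

Run:
```python
from h import *
from rig import *
go(527,-114,125)
d=capture("side");pickle.dump(d,open("pics/side2.pkl","wb"));P=cloud(d)
im=d["pixels"].copy()
for p in ((527.1,-114.3,125.5),(527.1,-114.3,165)):
    q=cv2.projectPoints(np.array([p]),np.array(d["rvec"]),np.array(d["tvec"]),np.array([[d["fx"],0,d["cx"]],[0,d["fy"],d["cy"]],[0,0,1]]),None)[0].ravel();print(q)
cr=im[100:230,110:290][:,:,::-1]
cv2.imwrite("pics/crop4.png",cv2.resize(cr,None,fx=4.3,fy=4.3,interpolation=cv2.INTER_CUBIC))
```

```text
t 4.67 pos [ 527.  -114.4  125.5] F [-0.8  1.3  0. ] gw 0.0 gf 0.4394571203738451
tool x ang 175.71 y ang 85.71 zdown -1.0000
shift mm [0.1 0.4 0.5]
[176.08818606 203.81108526]
[173.89378499 190.28073104]
```

View pics/crop4.png

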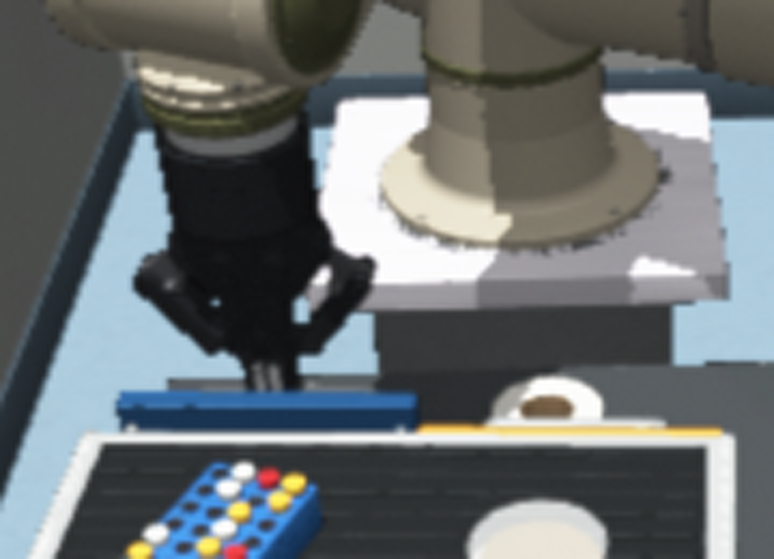

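The side crop shows the shut fingers at (270,375), just in front of the blue panel at (265,405). They are pushing on the panel itself, with about 29 mm left to go.

Request:
{"fn": "servo_tool", "kwargs": {"commands": [[1,[-0.003,0,0],[0,0,0]],[1,[-0.003,0,0],[0,0,0]],[1,[-0.003,0,0],[0,0,0]],[1,[-0.003,0,0],[0,0,0]],[1,[-0.003,0,0],[0,0,0]],[1,[-0.003,0,0],[0,0,0]],[1,[-0.002,0,0],[0,0,0]],[1,[-0.002,0,0],[0,0,0]]]}}

```text
time_s: 5.38
eef_pos: [549.1, -115.9, 125.6]
ee_rot: [0.0, 0.037, 0.999, -0.0]
force: [-2.9, 1.6, 0.9]
grip_width: -0.002
grip_force: 0.8
```

Request:
{"fn": "servo_tool", "kwargs": {"commands": [[1,[-0.0015,0,0],[0,0,0]],[1,[-0.0015,0,0],[0,0,0]],[1,[-0.001,0,0],[0,0,0]],[1,[-0.001,0,0],[0,0,0]],[1,[-0.001,0,0],[0,0,0]],[1,[0,0,0],[0,0,0]]]}}

```text
time_s: 5.88
eef_pos: [554.9, -116.4, 125.5]
ee_rot: [0.0, 0.037, 0.999, -0.0]
force: [0.1, -0.0, 0.7]
grip_width: 0.001
grip_force: 0.1
```

```bash
cat >> h.py <<'E'
def panels():
    from rig import capture
    ax=np.array([.9973,-.0738]);c=capture("top");pickle.dump(c,open("pics/last.pkl","wb"));P=cloud(c);px=c["pixels"].astype(int)
    b=(px[...,2]>px[...,0]+60)&(abs(P[...,2]-174)<5)&(P[...,0]<620)&(P[...,1]<-20)
    y=(px[...,0]>px[...,2]+100)&(px[...,1]>140)&(abs(P[...,2]-174)<5)&(P[...,0]<620)&(P[...,1]>-50)&(P[...,1]<130)
    for k,m in(("blue",b),("yellow",y)):
        s=P[m][:,:2]@ax;print(k,m.sum(),np.percentile(s,[2,50,98]).round(1) if m.sum() else "")
E
python3 - <<'E'
from h import *
panels();go(0,0,0)
E
```

```text
blue 66 [571.8 578.5 584.9]
yellow 297 [573.7 580.2 587.9]
t 5.93 pos [ 554.9 -116.4  125.5] F [-0.2  0.  -0.2] gw 0.0 gf 0.006860690773464739
tool x ang 175.72 y ang 85.72 zdown -1.0000
shift mm [562.1  74.7 125.2]
```

Request:
{"fn": "servo_tool", "kwargs": {"commands": [[1,[-0.001,0,0],[0,0,0]],[1,[-0.001,0,0],[0,0,0]],[1,[-0.001,0,0],[0,0,0]],[1,[-0.001,0,0],[0,0,0]],[1,[0,0,0],[0,0,0]],[1,[0,0,0],[0,0,0]]]}}

```text
time_s: 6.43
eef_pos: [557.2, -116.6, 125.5]
ee_rot: [-0.002, 0.037, 0.999, 0.0]
force: [-11.9, -0.2, 5.6]
grip_width: 0.0
grip_force: 5.5
```

Run:
```python
from h import *
panels()
```

```text
blue 70 [574.2 580.9 588. ]
yellow 296 [573.8 580.  587.8]
```

Blue is home: its panel lines up with the yellow one and the contact force rose. Next I back off slightly, lift, and move across to the yellow handle gap.

Request:
{"fn": "servo_tool", "kwargs": {"commands": [[1,[0.004,0,0],[0,0,0]],[1,[0.002,0,0],[0,0,0]],[1,[0,0,-0.022],[0,0,0]],[1,[0,0,-0.022],[0,0,0]],[1,[0,0,-0.022],[0,0,0]],[1,[0,0.04,0],[0,0,0]],[1,[0,0.04,0],[0,0,0]],[1,[0,0.04,0],[0,0,0]],[1,[0,0.04,0],[0,0,0]],[1,[0,0,0],[0,0,0]]]}}

```text
time_s: 7.32
eef_pos: [564.6, 49.5, 191.7]
ee_rot: [0.001, 0.034, 0.999, 0.001]
force: [-0.7, -0.3, -0.1]
grip_width: -0.003
grip_force: 0.0
```

Run:
```python
from h import *
panels();go(563.3,44.6,125);from rig import sense;print(sense()["joints"].round(2))
c=pickle.load(open("pics/last.pkl","rb"))
cv2.imwrite("pics/crop5.png",cv2.resize(c["pixels"][150:230,280:440][:,:,::-1],None,fx=4.5,fy=4.5,interpolation=cv2.INTER_CUBIC))
```

```text
blue 197 [575.3 581.4 589.7]
yellow 52 [573.6 579.4 585. ]
t 7.37 pos [564.7  46.5 191.6] F [ 0.2 -0.8  0.1] gw 0.0 gf 0.0
tool x ang 175.99 y ang 85.99 zdown -1.0000
shift mm [ 1.4 -2.  66.6]
[-0.12  0.41  1.39  0.    1.34 -1.63]
```

View pics/crop5.png

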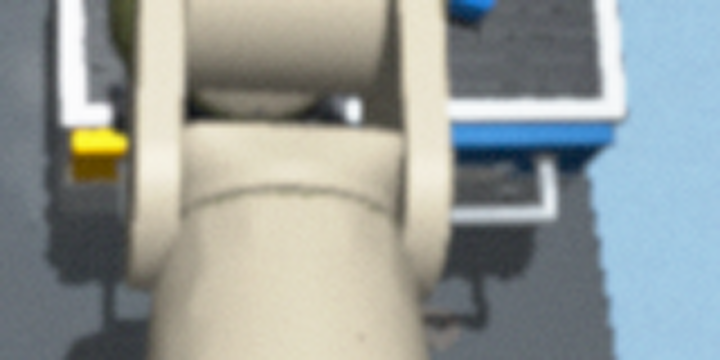

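The crop shows the blue panel flush at (530,135) with its bar at (500,213). The red pin is hidden. Now I lower into the yellow gap and try a pull.

Request:
{"fn": "servo_tool", "kwargs": {"commands": [[1,[0.001,-0.002,0.02],[0,0,0]],[1,[0,0,0.02],[0,0,0]],[1,[0,0,0.02],[0,0,0]],[1,[0,0,0.004],[0,0,0]],[1,[0,0,0],[0,0,0]]]}}

```text
time_s: 7.78
eef_pos: [563.1, 40.7, 126.6]
ee_rot: [-0.001, 0.038, 0.999, 0.0]
force: [-1.7, 0.0, 0.9]
grip_width: -0.001
grip_force: 0.0
```

Request:
{"fn": "servo_tool", "kwargs": {"commands": [[1,[0.004,0,0],[0,0,0]],[1,[0.004,0,0],[0,0,0]],[1,[0.004,0,0],[0,0,0]],[1,[0.004,0,0],[0,0,0]]]}}

```text
time_s: 8.12
eef_pos: [547.4, 42.6, 128.4]
ee_rot: [0.001, 0.037, 0.999, -0.0]
force: [-0.2, -0.4, -1.2]
grip_width: -0.006
grip_force: 0.0
```

Run:
```python
from h import *
panels();go(0,0,0)
```

```text
blue 223 [574.6 581.3 589.1]
yellow 65 [573.7 579.9 587. ]
t 8.17 pos [546.8  42.8 128.2] F [ 0.9 -0.2  0.6] gw -0.0 gf 0.0
tool x ang 175.73 y ang 85.73 zdown -1.0000
shift mm [542.2 -83.4 127.9]
```

Request:
{"fn": "servo_tool", "kwargs": {"commands": [[1,[0.004,0,0],[0,0,0]],[1,[0.004,0,0],[0,0,0]],[1,[0.004,0,0],[0,0,0]],[1,[0,0,0],[0,0,0]]]}}

```text
time_s: 8.5
eef_pos: [534.9, 43.7, 127.6]
ee_rot: [-0.0, 0.037, 0.999, -0.0]
force: [-0.9, 0.1, -0.1]
grip_width: 0.003
grip_force: 0.0
```

Run:
```python
from h import *
from rig import capture
panels();go(0,0,0)
d=capture("side");pickle.dump(d,open("pics/side3.pkl","wb"))
K=np.array([[d["fx"],0,d["cx"]],[0,d["fy"],d["cy"]],[0,0,1]])
from rig import sense
p=sense()["eef_pos"]
for dz in(0,20,40,73): print(dz,cv2.projectPoints((p+[0,0,dz])[None],np.array(d["rvec"]),np.array(d["tvec"]),K,None)[0].ravel())
cv2.imwrite("pics/crop6.png",cv2.resize(d["pixels"][130:230,180:310][:,:,::-1],None,fx=5.8,fy=5.8,interpolation=cv2.INTER_CUBIC))
```

```text
blue 219 [575.1 581.6 589.2]
yellow 55 [573.6 579.8 586.7]
t 8.55 pos [535.3  43.6 127.6] F [ 0.  -0.9  0.1] gw 0.0 gf 0.0
tool x ang 175.72 y ang 85.72 zdown -1.0000
shift mm [530.6 -83.4 127.6]
0 [242.56119266 203.09486326]
20 [242.22944328 196.33382289]
40 [241.88998504 189.4156763 ]
73 [241.31229678 177.64241042]
```

View pics/crop6.png

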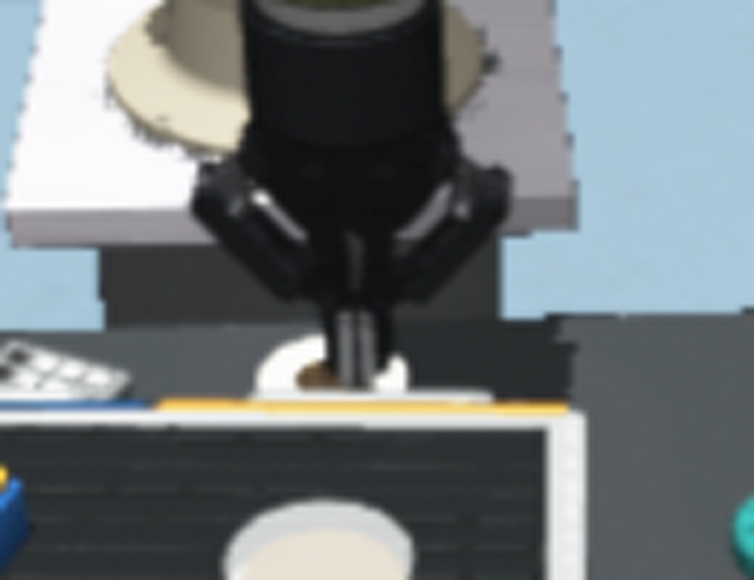

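The crop shows the fingertips at (355,385), right at the yellow bar at (440,395), yet the hook met no resistance. I'll grip the bar instead: lift, turn 90° and straddle it.

Request:
{"fn": "servo_tool", "kwargs": {"commands": [[1,[0,0,-0.022],[0,0,0]],[1,[0,0,-0.022],[0,0,0]],[0.4,[0,0,-0.022],[0,0,1]],[0.4,[0,0,0],[0,0,1]],[0.4,[0,0,0],[0,0,1]],[0.4,[0,0,0],[0,0,1]],[0.4,[0,0,0],[0,0,1]],[0.4,[0,0,0],[0,0,1]],[0.4,[0,0,0],[0,0,1]],[0.4,[0,0,0],[0,0,1]]]}}

```text
time_s: 9.43
eef_pos: [535.8, 43.5, 193.4]
ee_rot: [0.0, 0.443, 0.897, 0.0]
force: [-0.7, -0.3, -0.0]
grip_width: 0.298
grip_force: 0.0
```

Request:
{"fn": "servo_tool", "kwargs": {"commands": [[0.4,[0,0,0],[0,0,1]],[0.4,[0,0,0],[0,0,1]],[0.4,[0,0,0],[0,0,1]],[0.4,[0,0,0],[0,0,1]],[0.4,[0,0,0],[0,0,1]],[0.4,[0,0,0],[0,0,1]],[0.4,[0,0,0],[0,0,1]],[0.4,[0,0,0],[0,0,0]]]}}

```text
time_s: 10.1
eef_pos: [535.7, 43.5, 193.4]
ee_rot: [-0.0, 0.734, 0.679, -0.0]
force: [0.4, -1.4, 0.2]
grip_width: 0.3
grip_force: 0.0
```

Run:
```python
from h import *
panels();go(543.4,46,127)
```

```text
blue 169 [575.2 581.4 589.8]
yellow 87 [573.8 579.9 587.5]
t 10.15 pos [535.7  43.5 193.5] F [-0.   0.3 -0.4] gw 0.3 gf 0.0
tool x ang 85.83 y ang -4.17 zdown -1.0000
shift mm [ 3.   7.5 66.5]
```

Request:
{"fn": "servo_tool", "kwargs": {"commands": [[0.4,[0.003,0.0075,0],[0,0,0]],[0.4,[0,0,0],[0,0,0]],[0.4,[0,0,0.011],[0,0,0]],[0.4,[0,0,0.011],[0,0,0]],[0.4,[0,0,0.011],[0,0,0]],[0.4,[0,0,0.011],[0,0,0]],[0.4,[0,0,0.011],[0,0,0]],[0.4,[0,0,0.011],[0,0,0]],[0.4,[0,0,0],[0,0,0]]]}}

```text
time_s: 10.9
eef_pos: [542.5, 46.2, 125.5]
ee_rot: [-0.001, 0.732, 0.681, -0.001]
force: [0.1, 0.0, 0.1]
grip_width: 0.298
grip_force: 0.0
```

Request:
{"fn": "servo_tool", "kwargs": {"commands": [[1,[0,0,0],[0,0,0]],[1,[0,0,0],[0,0,0]],[1,[0,0,0],[0,0,0]],[1,[0,0,0],[0,0,0]],[1,[0,0,0],[0,0,0]]], "squeeze": 50}}

```text
time_s: 11.32
eef_pos: [543.5, 45.9, 128.0]
ee_rot: [0.0, 0.733, 0.68, 0.0]
force: [-0.1, 1.2, -0.6]
grip_width: 0.001
grip_force: 0.0
```

The fingers shut on nothing, so either the bar or the TCP isn't where I think. I'll check the real finger positions in the depth maps.

Run:
```python
from h import *
d=pickle.load(open("pics/side3.pkl","rb"));P=cloud(d)
for r in range(178,206,2): print(r,P[r,238:246:2].round(0).tolist(), d["pixels"][r,241])
print("bar right", [P[r,258].round(0).tolist() for r in range(194,204)])
from rig import capture
c=capture("side");pickle.dump(c,open("pics/side4.pkl","wb"))
cv2.imwrite("pics/crop7.png",cv2.resize(c["pixels"][130:230,180:310][:,:,::-1],None,fx=5.8,fy=5.8,interpolation=cv2.INTER_CUBIC))
```

```text
178 [[545.0, 36.0, 206.0], [535.0, 41.0, 200.0], [548.0, 45.0, 208.0], [547.0, 50.0, 207.0]] [35 36 37]
180 [[545.0, 36.0, 201.0], [542.0, 41.0, 199.0], [546.0, 45.0, 201.0], [549.0, 50.0, 203.0]] [22 22 22]
182 [[549.0, 36.0, 198.0], [1392.0, 66.0, 771.0], [546.0, 45.0, 196.0], [548.0, 50.0, 197.0]] [23 23 24]
184 [[541.0, 35.0, 187.0], [548.0, 40.0, 191.0], [545.0, 45.0, 190.0], [545.0, 49.0, 189.0]] [51 51 53]
186 [[543.0, 35.0, 183.0], [549.0, 40.0, 187.0], [545.0, 44.0, 184.0], [547.0, 49.0, 185.0]] [57 58 59]
188 [[541.0, 35.0, 176.0], [546.0, 40.0, 179.0], [545.0, 44.0, 178.0], [545.0, 49.0, 178.0]] [60 60 62]
190 [[542.0, 35.0, 171.0], [545.0, 39.0, 173.0], [545.0, 44.0, 173.0], [548.0, 49.0, 174.0]] [52 52 54]
192 [[541.0, 34.0, 164.0], [543.0, 39.0, 166.0], [550.0, 44.0, 170.0], [545.0, 48.0, 167.0]] [58 59 61]
194 [[541.0, 34.0, 159.0], [545.0, 39.0, 162.0], [547.0, 44.0, 163.0], [546.0, 48.0, 162.0]] [53 54 55]
196 [[345.0, 26.0, 10.0], [549.0, 39.0, 158.0], [547.0, 43.0, 157.0], [545.0, 48.0, 156.0]] [66 66 65]
198 [[544.0, 34.0, 149.0], [543.0, 38.0, 148.0], [543.0, 43.0, 148.0], [546.0, 48.0, 150.0]] [231 231 226]
200 [[584.0, 35.0, 173.0], [582.0, 39.0, 171.0], [586.0, 44.0, 174.0], [588.0, 48.0, 175.0]] [245 217 126]
202 [[601.0, 35.0, 180.0], [598.0, 40.0, 178.0], [598.0, 44.0, 178.0], [599.0, 49.0, 178.0]] [221 223 219]
204 [[606.0, 35.0, 179.0], [607.0, 40.0, 179.0], [607.0, 44.0, 179.0], [607.0, 49.0, 179.0]] [59 63 64]
bar right [[320.0, 85.0, -2.0], [324.0, 84.0, -3.0], [333.0, 84.0, -1.0], [335.0, 84.0, -3.0], [545.0, 81.0, 148.0], [549.0, 80.0, 148.0], [588.0, 80.0, 175.0], [598.0, 79.0, 179.0], [603.0, 79.0, 180.0], [602.0, 79.0, 176.0]]
```

View pics/crop7.png

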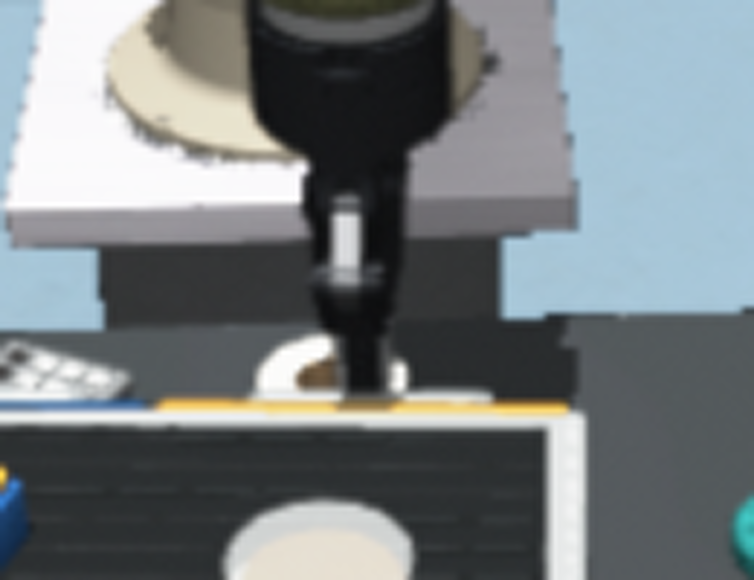

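In the crop the fingertips at (362,398) cover the bar, so the tips are in fact above it, about 25 mm higher than the reported z. That explains all three misses. I'll open, go 24 mm lower and grip.

Request:
{"fn": "servo_tool", "kwargs": {"commands": [[0.4,[0,0,0],[0,0,0]],[0.4,[0,0,0],[0,0,0]],[0.4,[0,0,0],[0,0,0]],[0.4,[0,0,0.006],[0,0,0]],[0.4,[0,0,0.006],[0,0,0]],[0.4,[0,0,0.006],[0,0,0]],[0.4,[0,0,0.006],[0,0,0]],[0.4,[0,0,0],[0,0,0]]]}}

```text
time_s: 12.03
eef_pos: [543.7, 46.0, 104.8]
ee_rot: [0.001, 0.733, 0.68, 0.0]
force: [-8.8, 0.4, 14.5]
grip_width: 0.298
grip_force: 8.6
```

Request:
{"fn": "servo_tool", "kwargs": {"commands": [[1,[0,0,0],[0,0,0]],[1,[0,0,0],[0,0,0]],[1,[0,0,0],[0,0,0]],[1,[0,0,0],[0,0,0]],[1,[0,0,0],[0,0,0]]], "squeeze": 50}}

```text
time_s: 12.45
eef_pos: [542.8, 46.0, 103.8]
ee_rot: [-0.0, 0.733, 0.68, -0.0]
force: [-5.0, 0.1, 9.4]
grip_width: 0.098
grip_force: 48.8
```

Gripped: opening about 8–10 mm at 49 N. Pulling now.

Request:
{"fn": "servo_tool", "kwargs": {"commands": [[1,[0,-0.003,0],[0,0,0]],[1,[0,-0.004,0],[0,0,0]],[1,[0,-0.005,0],[0,0,0]],[1,[0,-0.006,0],[0,0,0]],[1,[0,-0.006,0],[0,0,0]],[1,[0,-0.006,0],[0,0,0]]]}}

```text
time_s: 12.95
eef_pos: [514.2, 47.9, 103.8]
ee_rot: [0.001, 0.733, 0.68, 0.001]
force: [3.2, -2.1, 5.5]
grip_width: 0.095
grip_force: 49.3
```

Run:
```python
from h import *
panels();go(0,0,0)
```

```text
blue 243 [574.5 581.5 589.2]
yellow 31 [546.3 550.5 555.5]
t 13.0 pos [512.9  48.  103.8] F [-0.4 -2.3  6.9] gw 0.09 gf 49.35802638530731
tool x ang 85.74 y ang -4.26 zdown -1.0000
shift mm [ -85.9 -508.   103.4]
```

The yellow drawer is following, about 29 mm out. Continuing.

Request:
{"fn": "servo_tool", "kwargs": {"commands": [[1,[0,-0.008,0],[0,0,0]],[1,[0,-0.008,0],[0,0,0]],[1,[0,-0.008,0],[0,0,0]],[1,[0,-0.008,0],[0,0,0]],[1,[0,-0.008,0],[0,0,0]],[1,[0,-0.008,0],[0,0,0]],[1,[0,-0.008,0],[0,0,0]],[1,[0,-0.008,0],[0,0,0]],[1,[0,-0.008,0],[0,0,0]],[1,[0,-0.005,0],[0,0,0]]]}}

```text
time_s: 13.83
eef_pos: [436.4, 53.0, 103.8]
ee_rot: [0.001, 0.733, 0.68, -0.0]
force: [2.9, -8.7, 5.1]
grip_width: 0.094
grip_force: 49.7
```

Request:
{"fn": "servo_tool", "kwargs": {"commands": [[1,[0,0,0],[0,0,0]],[0.4,[0,0,0],[0,0,0]],[0.4,[0,0,0],[0,0,0]],[0.4,[0,0,0],[0,0,0]],[0.4,[0,0,-0.01],[0,0,0]],[0.4,[0,0,-0.015],[0,0,0]],[0.4,[0,0,-0.02],[0,0,0]],[0.4,[0,0,-0.03],[0,0,0]],[0.4,[0,0,-0.03],[0,0,0]]]}}

```text
time_s: 14.58
eef_pos: [435.9, 54.3, 208.9]
ee_rot: [-0.001, 0.733, 0.68, -0.001]
force: [0.5, -0.2, -0.2]
grip_width: 0.299
grip_force: 0.0
```

Run:
```python
from h import *
panels();go(488.2,351.2,205)
```

```text
blue 326 [574.3 581.4 589. ]
yellow 55 [471.  476.8 482.3]
t 14.63 pos [438.5  54.  214.7] F [ 1.  -0.4  6.2] gw 0.3 gf 0.0
tool x ang 85.74 y ang -4.26 zdown -1.0000
shift mm [300.   27.4   9.9]
```

Yellow is about 103 mm out and blue is still home. Next I turn back and go over to the timer.

Request:
{"fn": "servo_tool", "kwargs": {"commands": [[-0.7,[0,0,0],[0,0,-1]],[-0.7,[0,0,0],[0,0,-1]],[-0.7,[0,0,0],[0,0,-1]],[-0.7,[0,0,0],[0,0,-1]],[-0.7,[0,0,0],[0,0,-1]],[-0.7,[0,0,0],[0,0,-1]],[-0.7,[0,0,0],[0,0,-1]],[-0.7,[0,0,0],[0,0,-1]],[-0.7,[0,0,0],[0,0,-1]],[-0.7,[0,0,0],[0,0,-1]]]}}

```text
time_s: 15.47
eef_pos: [436.4, 54.3, 207.8]
ee_rot: [-0.001, 0.292, 0.956, 0.0]
force: [0.7, 0.2, 0.0]
grip_width: 0.854
grip_force: 0.0
```

Request:
{"fn": "servo_tool", "kwargs": {"commands": [[-0.7,[0,0,0],[0,0,-1]],[-0.7,[0,0,0],[0,0,-1]],[-0.7,[0,0,0],[0,0,-1]],[-0.7,[0,0,0],[0,0,-1]],[-0.7,[0,0,0],[0,0,-1]],[-0.7,[-0.003,0.037,0],[0,0,0]],[-0.7,[-0.003,0.037,0],[0,0,0]],[-0.7,[-0.003,0.037,0],[0,0,0]],[-0.7,[-0.003,0.037,0],[0,0,0]],[-0.7,[-0.003,0.037,0],[0,0,0]]]}}

```text
time_s: 16.3
eef_pos: [465.0, 239.4, 207.8]
ee_rot: [-0.0, 0.037, 0.999, 0.0]
force: [0.5, 0.0, 1.0]
grip_width: 0.854
grip_force: 0.0
```

Request:
{"fn": "servo_tool", "kwargs": {"commands": [[-0.7,[-0.003,0.037,0],[0,0,0]],[-0.7,[-0.004,0.037,0],[0,0,0]],[-0.7,[-0.004,0.037,0],[0,0,0]],[-0.7,[0,0,0],[0,0,0]]]}}

```text
time_s: 16.63
eef_pos: [484.0, 352.3, 206.5]
ee_rot: [-0.001, 0.035, 0.999, 0.0]
force: [-0.2, 0.6, -1.3]
grip_width: 0.852
grip_force: 0.0
```

Run:
```python
from h import *
from rig import capture
panels();go(488.2,351.2,100)
d=capture("side");P=cloud(d)
m=(P[...,2]>60)&(P[...,0]>450)&(P[...,0]<560)&(P[...,1]>270)&(P[...,1]<440)
q=P[m];print(m.sum(),q.min(0),q.max(0))
for z in range(190,300,10):
    k=q[abs(q[:,2]-z)<5]
    if len(k): print(z,len(k),k.min(0).round(),k.max(0).round())
c=pickle.load(open("pics/last.pkl","rb"));P=cloud(c)
m=(P[...,2]>140)&(P[...,0]<500)&(P[...,0]>440)&(P[...,1]>-40)&(P[...,1]<140);print(P[m].mean(0))
```

```text
blue 327 [574.1 581.2 589.3]
yellow 301 [471.  476.6 484.3]
t 16.68 pos [483.9 349.8 206.6] F [ 0.3 -1.1 -0.8] gw 0.85 gf 0.0
tool x ang 175.93 y ang 85.93 zdown -1.0000
shift mm [ -4.4   1.8 106.6]
6575 [450.18495855 270.00286747 239.66202125] [552.62047568 422.03967272 541.58432285]
240 8 [485. 306. 240.] [495. 390. 244.]
250 52 [475. 300. 245.] [499. 399. 255.]
260 53 [482. 299. 255.] [499. 398. 265.]
270 59 [474. 300. 265.] [499. 399. 275.]
280 54 [480. 292. 275.] [501. 405. 285.]
290 150 [468. 280. 285.] [503. 416. 295.]
[473.71130187  50.78352397 164.28631284]
```

Side depth puts the open tips at z≈241 against a reported 206.6, an offset of about +34 mm at this opening. x and y agree. Descending on that basis.

Request:
{"fn": "servo_tool", "kwargs": {"commands": [[-0.7,[-0.003,0.002,0.03],[0,0,0]],[-0.7,[0,0,0.035],[0,0,0]],[-0.7,[0,0,0.035],[0,0,0]],[-0.7,[0,0,0.035],[0,0,0]],[-0.7,[0,0,0.035],[0,0,0]],[-0.7,[0,0,0.02],[0,0,0]],[-0.7,[0,0,0.015],[0,0,0]],[-0.7,[0,0,0.01],[0,0,0]],[-0.7,[0,0,0.006],[0,0,0]],[-0.7,[0,0,0],[0,0,0]]]}}

```text
time_s: 17.57
eef_pos: [487.5, 348.3, -13.1]
ee_rot: [-0.001, 0.038, 0.999, -0.0]
force: [0.1, -0.4, 0.4]
grip_width: 0.846
grip_force: 0.0
```

Run:
```python
from h import *
from rig import capture
go(488.2,351.2,-30)
d=capture("side");P=cloud(d)
m=(P[...,2]>4)&(P[...,0]>450)&(P[...,0]<560)&(P[...,1]>290)&(P[...,1]<410)&(d["pixels"].max(2)<90)
q=P[m]
for z in range(5,60,5):
    k=q[abs(q[:,2]-z)<2.5]
    if len(k): print(z,len(k),k.min(0).round(),k.max(0).round())
cv2.imwrite("pics/crop8.png",cv2.resize(d["pixels"][170:260,300:420][:,:,::-1],None,fx=6,fy=6,interpolation=cv2.INTER_CUBIC))
```

```text
t 17.57 pos [487.5 348.3 -13.1] F [ 0.1 -0.4  0.4] gw 0.85 gf 0.0
tool x ang 175.67 y ang 85.68 zdown -1.0000
shift mm [-0.5  3.  16.9]
5 10 [492. 322.   4.] [523. 380.   7.]
15 3 [468. 325.  13.] [478. 374.  17.]
20 1 [466. 362.  19.] [466. 362.  19.]
25 10 [485. 300.  23.] [502. 385.  27.]
30 18 [478. 299.  28.] [501. 397.  32.]
35 11 [489. 299.  33.] [500. 396.  37.]
40 13 [489. 301.  38.] [502. 395.  42.]
45 19 [479. 297.  43.] [502. 395.  47.]
50 13 [480. 298.  48.] [501. 396.  52.]
55 16 [483. 299.  53.] [506. 396.  57.]
```

View pics/crop8.png

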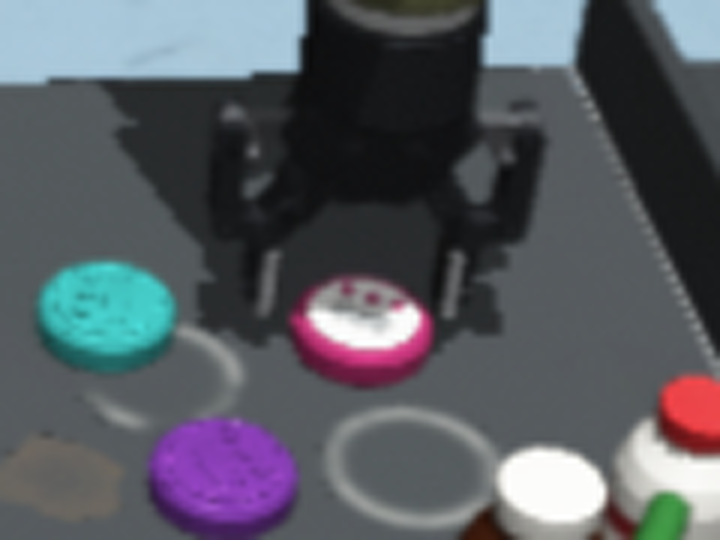

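The crop shows the tips at (265,310) and (452,310), either side of the magenta timer at (362,330) and about 20 mm up. I go 17 mm lower and close gently.

Request:
{"fn": "servo_tool", "kwargs": {"commands": [[-0.7,[0,0,0.006],[0,0,0]],[-0.7,[0,0,0.006],[0,0,0]],[-0.7,[0,0,0.004],[0,0,0]],[-0.7,[0,0,0],[0,0,0]],[-0.7,[0,0,0],[0,0,0]]]}}

```text
time_s: 18.03
eef_pos: [487.7, 349.0, -28.6]
ee_rot: [-0.0, 0.037, 0.999, -0.0]
force: [0.5, 0.4, 0.1]
grip_width: 0.85
grip_force: 0.0
```

Request:
{"fn": "servo_tool", "kwargs": {"commands": [[-0.5,[0,0,0],[0,0,0]],[-0.3,[0,0,0],[0,0,0]],[-0.1,[0,0,0],[0,0,0]],[0.1,[0,0,0],[0,0,0]],[0.1,[0,0,0],[0,0,0]]], "squeeze": 25}}

```text
time_s: 18.45
eef_pos: [488.1, 349.2, -27.9]
ee_rot: [0.0, 0.037, 0.999, 0.0]
force: [-0.7, 0.6, 5.0]
grip_width: 0.717
grip_force: 27.5
```

The timer is held: opening about 61 mm at 27 N, with its underside about 28 mm above reported z. Lifting.

Request:
{"fn": "servo_tool", "kwargs": {"commands": [[0.1,[0,0,-0.01],[0,0,0]],[0.1,[0,0,-0.02],[0,0,0]],[0.1,[0,0,-0.03],[0,0,0]],[0.1,[0,0,-0.03],[0,0,0]],[0.1,[0,0,-0.03],[0,0,0]],[0.1,[0,0,-0.03],[0,0,0]],[0.1,[0,0,-0.03],[0,0,0]],[0.1,[0,0,-0.02],[0,0,0]],[0.1,[0,0,-0.015],[0,0,0]],[0.1,[0,0,0],[0,0,0]]], "squeeze": 35}}

```text
time_s: 19.28
eef_pos: [488.7, 349.4, 190.2]
ee_rot: [0.003, 0.037, 0.999, 0.001]
force: [0.3, 0.0, -0.0]
grip_width: 0.71
grip_force: 38.6
```

Request:
{"fn": "servo_tool", "kwargs": {"commands": [[0.1,[-0.004,-0.015,0],[0,0,0]],[0.1,[-0.007,-0.03,0],[0,0,0]],[0.1,[-0.009,-0.036,0],[0,0,0]],[0.1,[-0.009,-0.036,0],[0,0,0]],[0.1,[-0.009,-0.036,0],[0,0,0]],[0.1,[-0.009,-0.036,0],[0,0,0]],[0.1,[-0.009,-0.036,0],[0,0,0]],[0.1,[-0.009,-0.036,0],[0,0,0]],[0.1,[-0.007,-0.025,0],[0,0,0]],[0.1,[-0.002,-0.01,0],[0,0,0]]]}}

```text
time_s: 20.12
eef_pos: [539.4, 45.1, 185.4]
ee_rot: [-0.001, 0.039, 0.999, -0.0]
force: [0.7, 0.6, -1.6]
grip_width: 0.711
grip_force: 38.6
```

Request:
{"fn": "servo_tool", "kwargs": {"commands": [[0.1,[0,0,0],[0,0,0]],[0.1,[0,0,0],[0,0,0]]]}}

```text
time_s: 20.28
eef_pos: [539.0, 48.9, 185.9]
ee_rot: [-0.001, 0.038, 0.999, 0.0]
force: [-0.5, -0.1, -0.4]
grip_width: 0.708
grip_force: 38.6
```

Run:
```python
from h import *
from rig import capture
go(539,47.9,110)
d=capture("side");P=cloud(d);px=d["pixels"].astype(int)
m=(px[...,0]>px[...,1]+70)&(px[...,2]>px[...,1]+30)&(P[...,2]>120)&(P[...,0]<640);q=P[m]
if len(q):print("timer mag",len(q),q.min(0),q.max(0))
panels()
```

```text
t 20.28 pos [539.   48.9 185.9] F [-0.5 -0.1 -0.4] gw 0.71 gf 38.64198625087738
tool x ang 175.69 y ang 85.69 zdown -1.0000
shift mm [-0.1 -1.1 75.9]
timer mag 171 [537.08841692  19.38260164 217.15141342] [573.67684274  75.37653417 232.20877838]
blue 191 [575.2 581.6 589.2]
yellow 0
```

Request:
{"fn": "servo_tool", "kwargs": {"commands": [[0.1,[0,0,0.008],[0,0,0]],[0.1,[0,0,0.014],[0,0,0]],[0.1,[0,0,0.014],[0,0,0]],[0.1,[0,0,0.014],[0,0,0]],[0.1,[0,0,0.014],[0,0,0]],[0.1,[0,0,0.014],[0,0,0]],[0.1,[0,0,0.01],[0,0,0]],[0.1,[0,0,0.006],[0,0,0]],[0.1,[0,0,0],[0,0,0]],[0.1,[0,0,0],[0,0,0]]]}}

```text
time_s: 21.22
eef_pos: [539.6, 48.6, 92.7]
ee_rot: [0.0, 0.037, 0.999, -0.0]
force: [-0.3, 0.4, 0.7]
grip_width: 0.708
grip_force: 38.6
```

Request:
{"fn": "servo_tool", "kwargs": {"commands": [[0.1,[0,0,0.002],[0,0,0]],[0.1,[0,0,0.002],[0,0,0]],[0.1,[0,0,0.001],[0,0,0]],[0.1,[0,0,0.001],[0,0,0]],[0.1,[0,0,0],[0,0,0]]]}}

```text
time_s: 21.63
eef_pos: [539.4, 48.3, 86.4]
ee_rot: [-0.0, 0.037, 0.999, -0.0]
force: [0.6, -0.0, -1.0]
grip_width: 0.711
grip_force: 38.6
```

Request:
{"fn": "servo_tool", "kwargs": {"commands": [[0.1,[0,0,0.001],[0,0,0]],[0.1,[0,0,0.001],[0,0,0]],[0.1,[0,0,0.001],[0,0,0]],[0.1,[0,0,0],[0,0,0]]]}}

```text
time_s: 21.97
eef_pos: [539.4, 48.3, 83.3]
ee_rot: [-0.0, 0.037, 0.999, 0.0]
force: [0.8, 0.7, -0.9]
grip_width: 0.71
grip_force: 38.6
```

Request:
{"fn": "servo_tool", "kwargs": {"commands": [[0.1,[0,0,0.001],[0,0,0]],[0.1,[0,0,0.001],[0,0,0]],[0.1,[0,0,0],[0,0,0]]]}}

```text
time_s: 22.22
eef_pos: [539.9, 48.2, 82.2]
ee_rot: [0.001, 0.037, 0.999, -0.0]
force: [0.0, 0.4, 4.4]
grip_width: 0.71
grip_force: 39.4
```

Contact came at 82 mm, as predicted. Releasing and lifting.

Request:
{"fn": "servo_tool", "kwargs": {"commands": [[-0.45,[0,0,0],[0,0,0]],[-0.55,[0,0,0],[0,0,0]],[-0.65,[0,0,0],[0,0,0]],[-0.65,[0,0,0],[0,0,0]],[-0.65,[0,0,-0.008],[0,0,0]],[-0.65,[0,0,-0.02],[0,0,0]],[-0.65,[0,0,-0.03],[0,0,0]],[-0.65,[0,0,-0.03],[0,0,0]],[-0.65,[0,0,-0.04],[0,0,0]],[-0.65,[0,0,-0.04],[0,0,0]]]}}

```text
time_s: 23.05
eef_pos: [538.8, 48.4, 251.6]
ee_rot: [-0.0, 0.037, 0.999, 0.0]
force: [0.7, 0.2, -0.1]
grip_width: 0.825
grip_force: 0.0
```

Request:
{"fn": "servo_tool", "kwargs": {"commands": [[-0.65,[0,0.03,-0.02],[0,0,0]],[-0.65,[0,0.04,0],[0,0,0]],[-0.65,[0,0.04,0],[0,0,0]],[-0.65,[0,0.04,0],[0,0,0]],[-0.65,[0,0.04,0],[0,0,0]],[-0.65,[0,0.04,0],[0,0,0]],[-0.65,[0,0.04,0],[0,0,0]],[-0.65,[0,0,0],[0,0,0]]]}}

```text
time_s: 23.72
eef_pos: [558.3, 323.5, 268.8]
ee_rot: [-0.001, 0.034, 0.999, 0.001]
force: [-0.7, -0.2, -0.1]
grip_width: 0.827
grip_force: 0.0
```

Run:
```python
from h import *
panels();go(0,0,0)
c=pickle.load(open("pics/last.pkl","rb"));P=cloud(c);X=P[...,:2]@np.array([.9973,-.0738]);T=P[...,:2]@np.array([.0738,.9973])
m=(X>490)&(X<572)&(abs(T-87.5)<60)&(P[...,2]>124)&(P[...,2]<140)
print("timer s,t,z",X[m].mean(),T[m].mean(),P[m][:,2].mean(),P[m][:,2].std(),m.sum(),X[m].min(),X[m].max(),T[m].min(),T[m].max())
A=np.c_[X[m],T[m],np.ones(m.sum())];print("tilt",np.linalg.lstsq(A,P[m][:,2],rcond=None)[0][:2])
cv2.imwrite("pics/crop9.png",cv2.resize(c["pixels"][115:285,200:430][:,:,::-1],None,fx=3.4,fy=3.4,interpolation=cv2.INTER_CUBIC))
```

```text
blue 323 [574.3 581.2 589. ]
yellow 295 [471.2 476.9 484.4]
t 23.77 pos [558.8 320.6 269. ] F [-1.1 -0.7  0.3] gw 0.83 gf 0.0
tool x ang 175.97 y ang 85.97 zdown -1.0000
shift mm [ 534.7 -359.   269.4]
timer s,t,z 534.2339739866535 86.55039745215312 129.1425110748194 2.199583350478512 369 505.05170592184885 564.094429057543 57.138631754919246 115.65263174999711
tilt [-0.00222098 -0.00370688]
```

View pics/crop9.png

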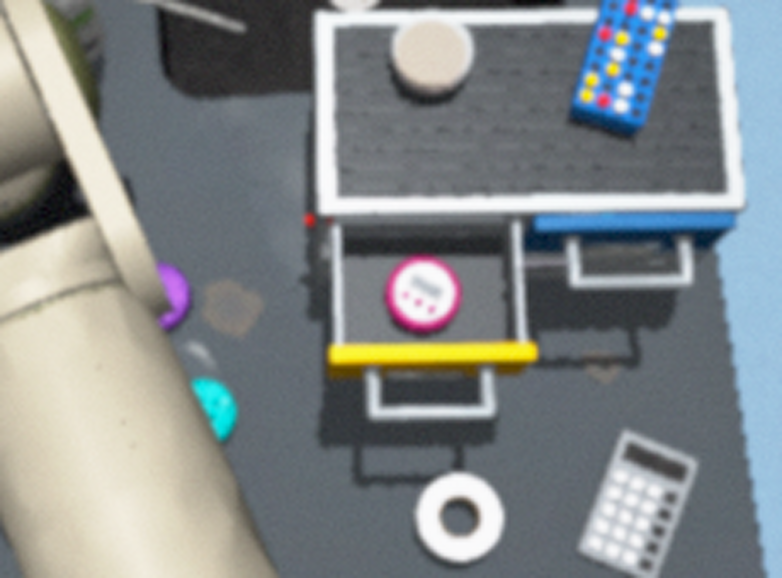

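The timer lies flat and centred in the open yellow drawer at (424,293), and the blue drawer is home at (635,225). The label roll and calculator haven't moved. Handing in.

```bash
python3 -c "
from rig import *
print(finish_job())"
```

```text
the job is handed in; nothing more can be done
None
```

I handed the job in at about 24 s of robot time: the blue drawer is home, the yellow drawer is about 103 mm out, and the timer lies flat near the centre of its front compartment; the judge returned no verdict.

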